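# Change the source on the desk speaker controller without a thump

### The arm

A 6-joint arm with a two-finger parallel gripper is mounted at the origin on the work surface. World frame = base frame: x ahead of the robot, y to its left, z up, the work surface at z = 0. Lengths are in m, angles in rad, forces in N, time in s.
With the tool pointing down it reaches from about 0.275 to 0.75 m from the base axis. Payload 10.2 kg.
Tool frame: the origin (TCP) lies midway between the tips of the shut fingers; the grasp point (between the pads) lies 19 mm behind it (grasp_offset is the distance from the TCP to the grasp point, in m); z points along the fingers, y is the line along which they close (so a half turn about z gives the same grasp; the last joint's range is limited). The gripper opens to 85 mm and grips with 20 to 120 N. Pads are 22 mm wide; open, the fingers measure 114 mm over their backs; the gripper's body (76 mm by 85 mm) begins 54 mm behind the grasp point. The pads swing forward as they close: fully open they stand 13 mm farther back than shut.
Start: joints at [-1.514, 0.313, 1.498, -0, 1.331, -0.223], TCP at [0.145, -0.505, 0.231] pointing down, gripper open.
Joint ranges: [-2.94, 2.94], [-0.97, 2.17], [0.19, 2.56], [-1.23, 4.37], [0.02, 3.11], [-2.88, 2.88]. Speed limits (rad/s): [2.39, 2.39, 3.01, 3.14, 3.14, 3.14].

### API

Orientations are given as a unit quaternion [w, x, y, z].
In Python, from workcell import * gives the robot as it stands.
- The arm moves only by the tool jog_arm, never from a script. Its argument "increments" is a list that holds one entry, the list of rows, each a list of 5 numbers: the finger opening in m, from 0 to 0.0854, then the shift along the tool's x, y, z in m, then the turn about the tool's z in degrees. A call has 1 to 10 rows; each row shifts and turns the commanded pose from where the row before left it, along the tool's axes as they then stand; what a row does not reach is not made up. A row lasts 1/8 s, in which the tool goes at most 62.5 mm and 10.7 degrees, less where a joint would pass 70% of its speed; a pose out of reach is approached as far as the arm can. A call with a gripper value outside its range is refused whole. The fingers move at their own pace and stop on an object; "squeeze" is the grip in N (left out, the last holds). Time passes only in rows, so rows that do not move let the fingers close. It gives the time, the measured TCP pose, the force, the opening and the grip force at its end, in the units of the state.
- get_obs(): the state, without advancing time (a new reading comes with each control period).
- camera(name): name is "side" or "top" or "wrist"; returns the picture (400x640x3 uint8, blue, green, red); there is no depth.
- calibration(name): a dict with "intrinsics" (3x3 intrinsics, pixels), "rvec" (rotation vector, rad) and "tvec" (3), from world to camera coordinates, as OpenCV has them. Camera axes: x right, y down, z forward; pixel columns grow to the right and rows downward; lengths in m; the calibration is good to about 2 mm. A picture is of the moment at which its call begins: read the wrist's pose just before it. calibration takes no time and is no camera call; for the wrist camera it gives the pose at the moment of the call.
- job_done(): hands the job in; it is judged then, once.
Trained networks look in the newest picture that a camera, given by its name, has taken for a name from the list of things; names that differ only in an ending like _2 or _b are one class to them, and where a whole thing is asked for, a point or a joint stands for the part that bears it (a point fixed in the world has none). Each returns a list of dicts, best first, with "score" (0 to 1); they miss things now and then, are a little off and sometimes report something else, mostly with a low value. They report only what shows in the picture. A call takes as long as a camera call.
- masks_of(camera, name): "pixels" (400x640 bool, what is visible of it) and "bbox" ([left, top, width, height] in pixels, round what is visible of it).
- landmark_of(camera, name): "at" ([column, row] in pixels: a listed point, or the origin of a listed thing).
The state is a dict: "time": time; "joint_positions": joint angles; "joint_velocities": joint speeds; "joint_torque": joint torques, N m; "eef_pos": TCP position; "tool_rot": TCP orientation; "contact_force": force on the tool from outside, world axes, zero at the start; "wrist_torque": the same for the moment, N m; "gripper_width": finger opening in m; "finger_force": force on a finger pad.
Only numpy, scipy, OpenCV 4.12 (cv2) and the standard library are available. Lean on these libraries where they do the work, as an engineer would, in place of code of your own. Each camera call takes 0.05 s, during which the arm holds its last target. There are 200 camera calls.

### The job

Change over the source on the speaker controller as one should, so the speakers do not thump: first turn the large level knob anticlockwise all the way back to its zero stop, and only then turn the smaller source selector until it clicks home with its pointer at the three-dot mark. Leave both knobs there, and do not shift or knock over the speaker, bottle, mug and pen cup that stand close around the controller.

Things in the scene. Friction and masses are not known exactly. Their poses are not given: they have to be found in the camera images.
- console: speaker controller: black fixed case, 156 mm deep (x), 214 mm wide (y), with a dark grey flat panel that slopes 10 degrees up along x: 52 mm above the desk in the middle, 39 mm at the front, 65 mm at the rear. Origin: centre of its underside; x away from its user, y to the left, z up. The level knob's axis meets the panel's mid-line at y = -48 mm, the source selector's at y = +52 mm.
- level_axis (a point): on the level knob's axis, on top of its black skirt (84 mm diameter), 11 mm above the panel. z: out along the axis; x: along the grip bar to its pointer end; turns with the knob. The aluminium grip bar across the skirt is 14 mm thick, 24 mm high above the skirt, 36 mm long each side of the axis; at the pointer end a pointed nose goes on to 43 mm and a dark line runs on top.
- level (a joint): level knob angle, rad: 0 at its zero stop (thick white bar on the panel; pointer then 150 degrees anticlockwise from the console's x), grows clockwise seen from above, to 5.24 at the other stop; thin white scale lines grow with the level. Stays where it is left; turning takes about 0.06 N m (2.5 N at 24 mm from the axis).
- selector_axis (a point): on the source selector's axis, on top of its black skirt (54 mm diameter), 8 mm above the panel. z: out along the axis; x: along the grip bar to its pointer end; turns with the knob. The aluminium grip bar is 12 mm thick, 24 mm high above the skirt, 31 mm long each side of the axis; at the pointer end a pointed nose goes on to 37 mm and a dark line runs on top.
- selector_nose (a point): tip of the source selector's pointed nose, at the top of the bar, 37 mm from the axis; turns with the knob.
- selector (a joint): source selector angle, rad: it clicks into four places, marked by one, two, three and four white dots, at 0, 0.785, 1.571 and 2.356 (pointer 67.5 degrees anticlockwise from the console's x at 0; grows clockwise seen from above), stops just beyond the ends. A click takes about 0.1 N m (5 N at 20 mm); past half way it jumps by itself to the next place.
- speaker: dark wooden desk speaker, loose, 1.9 kg: 130 mm deep (x), 110 mm wide (y), 200 mm high; stands behind the controller's left half. Origin: centre of its underside.
- bottle: steel drinking bottle, loose, about 0.55 kg: 72 mm diameter, 215 mm high. Origin: centre of its underside. Bottle, mug and pen cup stand to the right of, behind and to the left of the controller, in any order, 15 to 45 mm from it.
- mug: white mug, loose, about 0.35 kg: 78 mm diameter, 95 mm high, its handle reaching 76 mm from its middle along its y. Origin: centre of its underside.
- pen_cup: dark steel pen cup, loose, 0.3 kg: 76 mm diameter, 100 mm high, with pens fixed in it up to 164 mm high and at most 36 mm from its middle. Origin: centre of its underside.

How it is judged:
By the outcome, as a careful person would: the job done as asked, in the order asked, and still so for the second after the job is handed in, with the robot touching nothing.
It also fails if it takes over 72 s, if anything falls off the work surface, if the arm or the gripper's body presses on something with over 40 N, if the wrist force passes 120 N, or if a joint passes its speed limit or range.

## Working session

There is one attempt and no reset: what is moved stays moved. The work goes in short steps, Python scripts to look and compute and a tool call to move; the robot and the scene stay as the last step left them, time stands still between calls to the robot, and variables do not carry over. Pictures are saved under pics/ and viewed, at most 10 in all, crops included, and the job is handed in when it is done.

Besides the shell and the picture viewer there is one more tool, called as a command line: name --argument value ..., lists and objects as JSON in quotes. jog_arm: Moves the arm, as the interface text tells. Its arguments: {"type":"object","properties":{"increments":{"type":"array","items":{"type":"array","items":{"type":"array","items":{"type":"number"}}}},"squeeze":{"type":"number"}},"required":["increments"]}

```bash
ls; mkdir -p pics; python3 - <<'E'
from workcell import *
import cv2,numpy as np
o=get_obs();print(o['time'],o['eef_pos'],o['tool_rot'])
ims=[]
for c in('top','side'):
    im=camera(c);cv2.imwrite(f'pics/{c}0.png',im)
    k=calibration(c);print(c,np.round(k['intrinsics'],1).tolist(),np.round(k['rvec'],3),np.round(k['tvec'],3))
    for n in('console','level_axis','selector_axis','selector_nose','speaker','bottle','mug','pen_cup'):
        print(n,[(round(d['score'],2),np.round(d['at'],1).tolist()) for d in landmark_of(c,n)][:3])
E
```

```text
pics
0.0 [ 0.14494906 -0.50432866  0.23072755] [-6.53597995e-04  9.90230874e-01  1.39435958e-01  5.64210497e-05]
top [[512.9, 0.0, 329.4], [0.0, 512.9, 189.9], [0.0, 0.0, 1.0]] [ 2.15  -2.108  0.24 ] [0.02  0.63  0.959]
console [(0.63, [338.0, 251.8]), (0.23, [340.0, 178.6])]
level_axis [(0.9, [359.0, 242.5])]
selector_axis []
selector_nose [(0.84, [294.8, 245.2])]
speaker []
bottle [(0.76, [246.8, 275.1])]
mug [(0.69, [411.6, 241.0])]
pen_cup [(0.72, [343.0, 176.5])]
side [[393.2, 0.0, 321.4], [0.0, 393.2, 196.7], [0.0, 0.0, 1.0]] [ 2.121 -0.495  0.276] [-0.55   0.238  0.649]
console [(0.73, [275.6, 244.6])]
level_axis [(0.94, [288.1, 231.7])]
selector_axis [(0.79, [258.5, 211.8])]
selector_nose [(0.94, [260.3, 192.0]), (0.61, [344.2, 225.6])]
speaker [(0.9, [311.5, 194.6])]
bottle [(0.94, [230.5, 207.8])]
mug [(0.64, [286.5, 231.2]), (0.55, [319.8, 293.6])]
pen_cup [(0.85, [344.7, 225.7])]
```

View pics/top0.png

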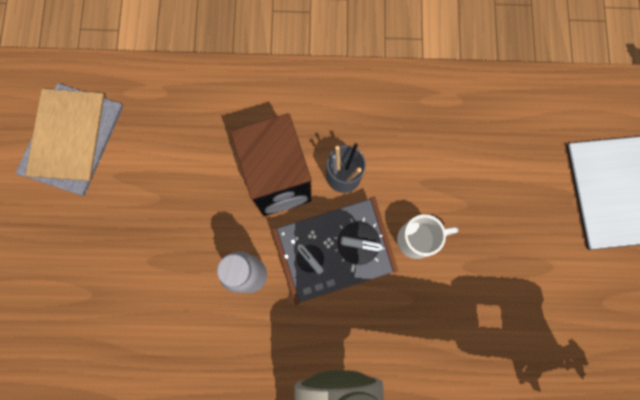

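View pics/side0.png

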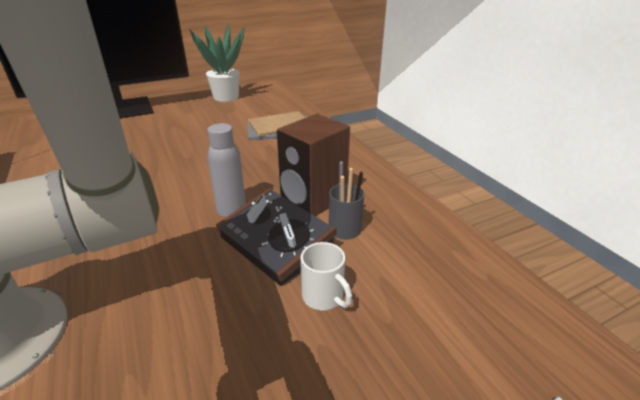

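The top picture shows the console at about (335,250), yawed about 15° anticlockwise. The level knob at (359,242) points right, and the selector at (308,258) points up-left, toward one dot. The bottle is on the left, the mug on the right, the pen cup and speaker behind. The side picture agrees.

```bash
cat > h.py <<'E'
import numpy as np,cv2
from scipy.spatial.transform import Rotation as R
def ray(k,p):
    Rm=cv2.Rodrigues(np.array(k['rvec'],float))[0];t=np.array(k['tvec'],float).ravel()
    d=Rm.T@np.linalg.solve(np.array(k['intrinsics']),[p[0],p[1],1]);return -Rm.T@t,d/np.linalg.norm(d)
def plane(k,p,z):
    c,d=ray(k,p);return c+d*(z-c[2])/d[2]
def tri(rs):
    A=sum(np.eye(3)-np.outer(d,d) for c,d in rs);b=sum((np.eye(3)-np.outer(d,d))@c for c,d in rs);return np.linalg.solve(A,b)
def proj(k,X):
    return cv2.projectPoints(np.array(X,float).reshape(-1,3),np.array(k['rvec'],float),np.array(k['tvec'],float),np.array(k['intrinsics']),None)[0].reshape(-1,2)
def rot(o): q=o['tool_rot'];return R.from_quat([q[1],q[2],q[3],q[0]]).as_matrix()
E
python3 - <<'E'
from workcell import *
from h import *
T=calibration('top');S=calibration('side');W=calibration('wrist')
np.set_printoptions(precision=4,suppress=True)
print('level tri',tri([ray(T,(359,242.5)),ray(S,(288.1,231.7))]),'plane',plane(T,(359,242.5),.063),plane(S,(288.1,231.7),.063))
print('sel',plane(S,(258.5,211.8),.06),plane(T,(309,258),.075))
print('nose tri',tri([ray(T,(294.8,245.2)),ray(S,(260.3,192.0))]))
print('bottle tri',tri([ray(T,(246.8,275.1)),ray(S,(230.5,207.8))]))
print('mug',plane(T,(411.6,241),0),plane(S,(319.8,293.6),0),'pen',plane(T,(343,176.5),0),plane(S,(344.7,225.7),0),'spk',plane(S,(311.5,194.6),0))
o=get_obs();M=rot(o);c,d=ray(W,(320,200));print('wristcam in tool',M.T@(c-o['eef_pos']),'dir',M.T@d,'tool axes',M)
for n,p in dict(TL=(272,228),TR=(375,198),BR=(396,268),BL=(297,301)).items(): print(n,plane(T,p,.05))
im=cv2.imread('pics/top0.png')[180:320,210:450];cv2.imwrite('pics/c1.png',cv2.resize(im,None,fx=3.3,fy=3.3,interpolation=2))
E
```

```text
level tri [ 0.5256 -0.0271  0.0643] plane [ 0.5257 -0.0272  0.063 ] [ 0.5262 -0.0257  0.063 ]
sel [0.496  0.0688 0.06  ] [0.493  0.0695 0.075 ]
nose tri [0.5141 0.0971 0.0898]
bottle tri [ 0.4618  0.1962 -0.001 ]
mug [ 0.5371 -0.1424  0.    ] [ 0.5368 -0.1492  0.    ] pen [0.6716 0.0023 0.    ] [0.6802 0.0101 0.    ] spk [0.6666 0.161  0.    ]
wristcam in tool [ 0.0776 -0.0006 -0.1425] dir [-0.3028  0.0007  0.9531] tool axes [[ 0.9611  0.2762 -0.    ]
 [ 0.2762 -0.9611  0.    ]
 [-0.     -0.     -1.    ]]
TL [0.5523 0.1444 0.05  ]
TR [ 0.6172 -0.0601  0.05  ]
BR [ 0.4783 -0.1014  0.05  ]
BL [0.4118 0.0909 0.05  ]
```

View pics/c1.png

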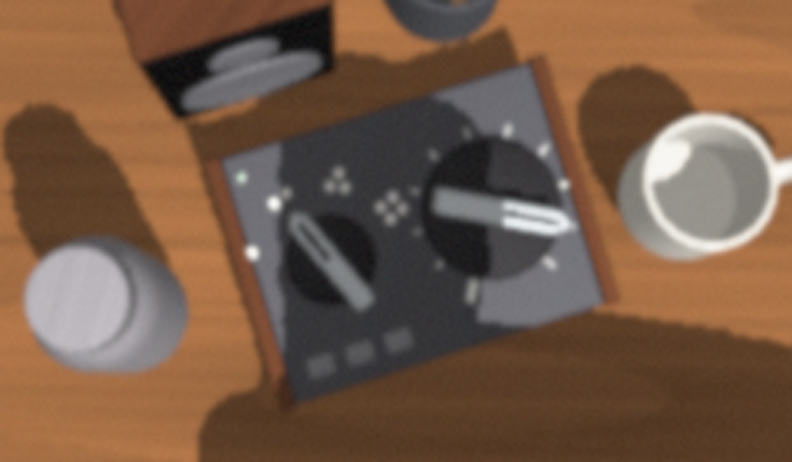

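The crop shows the selector nose at (295,220), pointing at the two dots (280,198). The three dots are at (338,180). The level pointer at (575,225) is near the far end of its scale, and the thick zero bar is at (472,290). So the level has to turn about 265° anticlockwise, then the selector one click clockwise. I'll move above the console for a closer look.

jog_arm --increments '[[[0.04,0.0445,-0.0407,-0.005,0],[0.04,0.0445,-0.0407,-0.005,0],[0.04,0.0445,-0.0407,-0.005,0],[0.04,0.0445,-0.0407,-0.005,0],[0.04,0.0445,-0.0407,-0.005,0],[0.04,0.0445,-0.0407,-0.005,0],[0.04,0.0445,-0.0407,-0.005,0],[0.04,0.0445,-0.0407,-0.005,0],[0.04,0.0445,-0.0407,-0.005,0],[0.04,0.0445,-0.0407,-0.005,0]]]'

```text
time: 2.15
eef_pos: [0.461, 0.0115, 0.2817]
tool_rot: [0.0, 0.99, 0.14, 0.0]
contact_force: [-0.4, -0.7, -0.1]
gripper_width: 0.0399
finger_force: 0.0
```

```bash
python3 - <<'E'
from workcell import *
from h import *
np.set_printoptions(precision=4,suppress=True)
camera('top')  # settle
o=get_obs();W=calibration('wrist');im=camera('wrist');cv2.imwrite('pics/w1.png',im)
print(o['time'],o['eef_pos'],o['joint_positions'],rot(o)[:,0],o['gripper_width'])
Z=dict(console=0,level_axis=.063,selector_axis=.060,selector_nose=.088,speaker=0,bottle=0,mug=0,pen_cup=0)
for n,z in Z.items():
    for d in landmark_of('wrist',n)[:2]: print(n,round(d['score'],2),np.round(d['at'],1),plane(W,d['at'],z))
np.save('W1.npy',np.array([W],dtype=object),allow_pickle=True)
E
```

```text
2.2 [0.4631 0.0166 0.282 ] [-0.2194  0.1391  1.5835  0.0029  1.4171  1.0664] [0.9598 0.2807 0.003 ] 0.04013957065288915
console 0.66 [329.4 132.3] [0.5078 0.0168 0.    ]
level_axis 0.96 [369.3 136.3] [ 0.5211 -0.0271  0.063 ]
selector_axis 0.66 [287.1 136.6] [0.4927 0.0674 0.06  ]
selector_nose 0.98 [267.9 113.5] [0.5141 0.0914 0.088 ]
selector_nose 0.35 [381.5   7.1] [0.6437 0.0071 0.088 ]
bottle 0.89 [202.6 128.4] [0.4631 0.1879 0.    ]
mug 0.69 [447.9 142.2] [ 0.5418 -0.1479 -0.    ]
pen_cup 0.97 [379.7   4.2] [0.6738 0.002  0.    ]
```

View pics/w1.png

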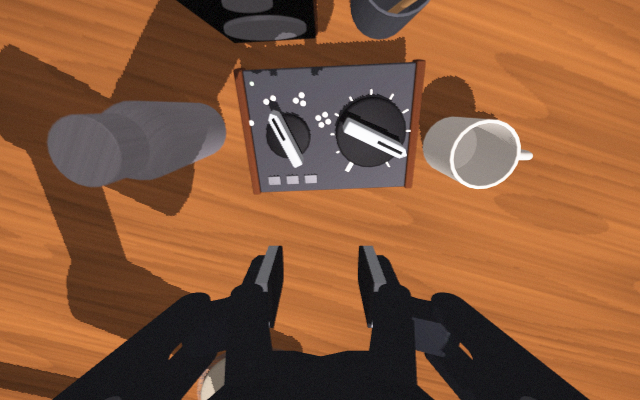

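The wrist view shows the level bar from (345,125) to its pointer at (405,155), azimuth about -100°. The selector at (287,137) is on the two dots. The axes measure 99 mm apart (should be 100), yaw about 16.7°. I'll go above the level knob, align with its bar and measure again at rest.

jog_arm --increments '[[[0.04,0.0232,0.0258,0.02,0],[0.04,0.0232,0.0258,0.02,0],[0.04,0,0,0.02,-10],[0.04,0,0,0.02,-10],[0.04,0,0,0,-10],[0.04,0,0,0,-10],[0.04,0,0,0,-10],[0.04,0,0,0,-10],[0.04,0,0,0,-4],[0.04,0,0,0,0]]]'

```text
time: 3.9
eef_pos: [0.519, -0.0279, 0.2014]
tool_rot: [0.0, 0.766, 0.642, 0.0]
contact_force: [0.5, 0.3, 0.5]
gripper_width: 0.0397
finger_force: 0.0
```

```bash
cat > look.py <<'E'
from workcell import *
from h import *
import sys
np.set_printoptions(precision=4,suppress=True)
o=get_obs();W=calibration('wrist');im=camera('wrist');cv2.imwrite(f'pics/{sys.argv[1]}.png',im)
M=rot(o);print(o['time'],o['eef_pos'],'az',np.degrees(np.arctan2(M[1,0],M[0,0])),'j',o['joint_positions'],o['contact_force'],o['wrist_torque'],o['gripper_width'])
for n,z in dict(level_axis=.063,selector_axis=.060,selector_nose=.088).items():
    for d in landmark_of('wrist',n)[:1]: print(n,round(d['score'],2),np.round(d['at'],1),plane(W,d['at'],z))
E
python3 look.py w2
```

```text
3.9 [ 0.519  -0.0279  0.2014] az 79.93149770099687 j [-0.2794  0.3264  1.5597 -0.      1.2554 -0.1036] [0.4605 0.3119 0.5127] [ 0.0149 -0.0146  0.0139] 0.03967909309984071
level_axis 0.81 [326.5 189.3] [ 0.524  -0.0286  0.063 ]
selector_axis 0.98 [274.8  94.3] [0.493  0.0662 0.06  ]
selector_nose 0.82 [291.3  54.7] [0.5159 0.0908 0.088 ]
```

View pics/w2.png

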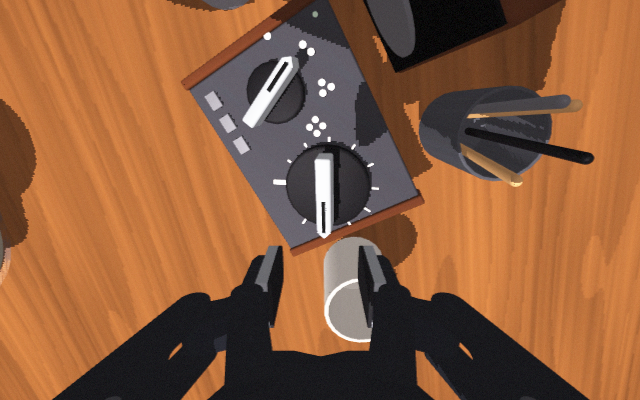

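The bar is vertical in the picture at column 324 with its pointer down at (323,235), so the tool is aligned. The axis measurements agree to about 2 mm, so I'll use (0.5245, -0.028). Now I'll descend as an open fork over the bar.

jog_arm --increments '[[[0.03,0,0.0035,0.03,0],[0.03,0,0,0.03,0],[0.03,0,0,0.03,0],[0.03,0,0,0.02,0],[0.03,0,0,0.01,0],[0.03,0,0,0.005,0],[0.03,0,0,0.004,0],[0.024,0,0,0,0],[0.022,0,0,0,0]]]'

```text
time: 5.22
eef_pos: [0.5228, -0.028, 0.0727]
tool_rot: [0.0, 0.766, 0.643, 0.0]
contact_force: [0.4, 0.1, -0.1]
gripper_width: 0.0219
finger_force: 0.0
```

jog_arm --increments '[[[0.022,0,0,0,-5],[0.022,0,0,0,-10],[0.022,0,0,0,-10],[0.022,0,0,0,-10],[0.022,0,0,0,-10]]]'

```text
time: 5.85
eef_pos: [0.5222, -0.0278, 0.0726]
tool_rot: [-0.0, 0.459, 0.888, -0.0]
contact_force: [-3.5, -0.4, 2.3]
gripper_width: 0.0223
finger_force: 3.3
```

```bash
python3 look.py w3
```

```text
5.85 [ 0.5222 -0.0278  0.0726] az 125.35627855163861 j [-0.2774  0.4916  1.6915 -0.0001  0.9596 -0.8945] [-3.4987 -0.3726  2.3333] [-0.0502  0.5476 -0.0852] 0.022274847817933225
level_axis 0.9 [325.8 254.5] [ 0.5248 -0.0277  0.063 ]
selector_axis 0.74 [387.   69.5] [0.4918 0.0686 0.06  ]
selector_nose 0.97 [482.8  51.6] [0.515  0.0893 0.088 ]
```

View pics/w3.png

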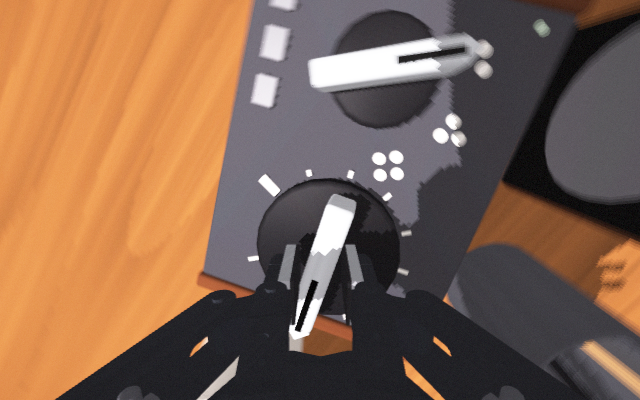

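The bar sits between the fingers and lags about 17°, as expected, with small forces. The zero bar is at (268,185). I'll continue.

jog_arm --increments '[[[0.022,0,0,0,-10],[0.022,0,0,0,-10],[0.022,0,0,0,-10],[0.022,0,0,0,-10],[0.022,0,0,0,-10],[0.022,0,0,0,-10],[0.022,0,0,0,-10],[0.022,0,0,0,-10],[0.022,0,0,0,-10],[0.022,0,0,0,-10]]]'

```text
time: 7.3
eef_pos: [0.523, -0.0282, 0.0725]
tool_rot: [0.0, -0.384, 0.923, -0.0]
contact_force: [-0.1, -0.2, 1.2]
gripper_width: 0.0221
finger_force: 3.4
```

jog_arm --increments '[[[0.022,0,0,0,9],[0.022,0,0,0,8],[0.024,0,0,-0.02,0],[0.03,0,0,-0.03,0],[0.03,0,0,0,10],[0.03,0,0,0,10],[0.03,0,0,0,10],[0.03,0,0,0,10],[0.03,0,0,0,10],[0.03,0,0,0,10]]]'

```text
time: 8.55
eef_pos: [0.5229, -0.028, 0.1224]
tool_rot: [0.001, 0.28, 0.96, 0.0]
contact_force: [-0.3, -0.5, -0.2]
gripper_width: 0.0304
finger_force: 0.0
```

jog_arm --increments '[[[0.03,0,0,0,10],[0.03,0,0,0,10],[0.03,0,0,0,10],[0.03,0,0,0,10],[0.03,0,0,0,10],[0.03,0,0,0,10],[0.03,0,0,0,10],[0.03,0,0,0,10],[0.03,0,0,0,10],[0.03,0,0,0,10]]]'

```text
time: 9.8
eef_pos: [0.5229, -0.028, 0.1224]
tool_rot: [0.0, 0.915, 0.403, 0.0]
contact_force: [0.4, 0.1, 0.3]
gripper_width: 0.03
finger_force: 0.0
```

jog_arm --increments '[[[0.03,0,0,0,10],[0.03,0,0,0,10],[0.03,0,0,0,0]]]'

```text
time: 10.18
eef_pos: [0.5228, -0.028, 0.1224]
tool_rot: [0.0, 0.97, 0.242, 0.0]
contact_force: [-0.6, 0.2, -0.1]
gripper_width: 0.0299
finger_force: 0.0
```

```bash
python3 look.py w4
```

```text
10.175 [ 0.5228 -0.028   0.1224] az 27.98035747266717 j [-0.2775  0.4217  1.6468  0.0001  1.0723  0.8049] [-0.6217  0.172  -0.0673] [ 0.0041 -0.0175  0.0645] 0.02986303365422261
level_axis 0.58 [322.3 218.5] [ 0.5228 -0.0291  0.063 ]
selector_axis 0.59 [183.3 191. ] [0.4936 0.0683 0.06  ]
selector_nose 0.59 [137.4 158. ] [0.5135 0.0916 0.088 ]
```

View pics/w4.png

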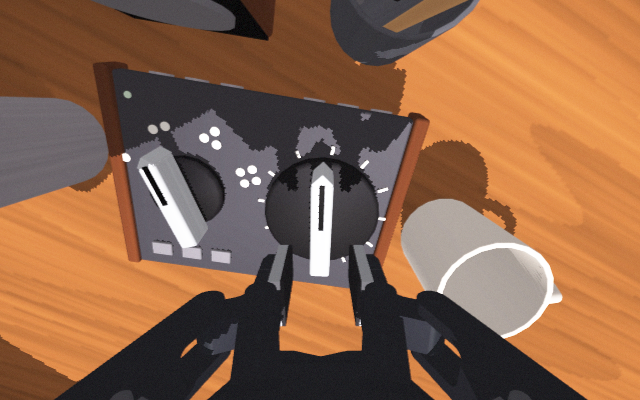

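The bar is aligned at column 321 with its pointer up at (321,170). I'll lower and turn the remaining ~139° plus the play.

jog_arm --increments '[[[0.03,0,0,0.03,0],[0.03,0,0,0.015,0],[0.026,0,0,0.005,0],[0.022,0,0,0,0],[0.022,0,0,0,-10],[0.022,0,0,0,-10],[0.022,0,0,0,-10],[0.022,0,0,0,-10],[0.022,0,0,0,-10],[0.022,0,0,0,-10]]]'

```text
time: 11.62
eef_pos: [0.5227, -0.0277, 0.0731]
tool_rot: [0.0, 0.717, 0.697, 0.0]
contact_force: [-2.5, 2.3, 0.0]
gripper_width: 0.0224
finger_force: 2.7
```

jog_arm --increments '[[[0.022,0,0,0,-10],[0.022,0,0,0,-10],[0.022,0,0,0,-10],[0.022,0,0,0,-10],[0.022,0,0,0,-10],[0.022,0,0,0,-10],[0.022,0,0,0,-10],[0.022,0,0,0,-10],[0.022,0,0,0,-5]]]'

```text
time: 12.75
eef_pos: [0.5225, -0.0285, 0.0733]
tool_rot: [0.0, 0.059, 0.998, -0.001]
contact_force: [-3.1, -2.7, 2.1]
gripper_width: 0.0218
finger_force: 2.3
```

```bash
python3 look.py w5
```

```text
12.75 [ 0.5225 -0.0285  0.0733] az 173.26497212918125 j [-0.278   0.4907  1.6906 -0.0013  0.9599 -1.7305] [-3.1228 -2.6549  2.1452] [-0.6051  0.5883 -0.09  ] 0.021818725672656074
level_axis 0.93 [325.1 255.7] [ 0.5249 -0.026   0.063 ]
selector_axis 0.79 [491.  179.6] [0.4913 0.0678 0.06  ]
selector_nose 0.67 [572.2 237. ] [0.5151 0.0918 0.088 ]
```

View pics/w5.png

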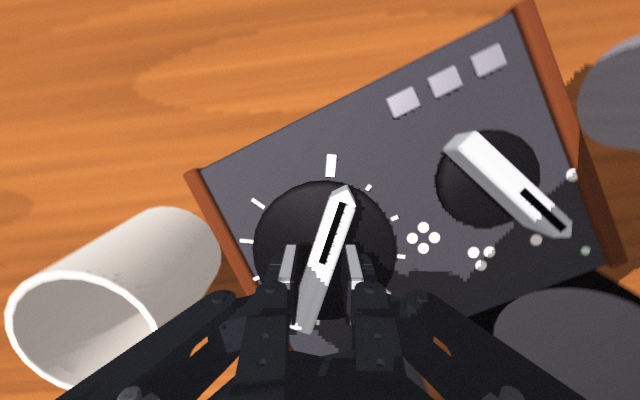

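The pointer (345,190) is close to the thick zero bar (330,165). I'll use gentle steps until the stop.

jog_arm --increments '[[[0.022,0,0,0,-3],[0.022,0,0,0,-3],[0.022,0,0,0,-2],[0.022,0,0,0,-2]]]'

```text
time: 13.45
eef_pos: [0.5229, -0.0282, 0.0727]
tool_rot: [0.001, -0.027, 1.0, -0.0]
contact_force: [-1.5, -4.4, 4.2]
gripper_width: 0.0218
finger_force: 2.4
```

```bash
python3 look.py w6
```

```text
13.45 [ 0.5229 -0.0282  0.0727] az -176.92186052552458 j [-0.2777  0.4919  1.6906 -0.0003  0.9579 -1.9021] [-1.5425 -4.4199  4.1936] [-0.7277  0.2924 -0.0818] 0.021835539355020302
level_axis 0.91 [319.6 255.5] [ 0.5246 -0.0283  0.063 ]
selector_axis 0.81 [495.8 208.2] [0.4915 0.0676 0.06  ]
selector_nose 0.73 [562.2 277.4] [0.5165 0.0907 0.088 ]
```

jog_arm --increments '[[[0.022,0,0,0,-2],[0.022,0,0,0,0]]]'

```text
time: 13.9
eef_pos: [0.5228, -0.028, 0.0724]
tool_rot: [0.0, -0.044, 0.999, -0.0]
contact_force: [0.1, -4.9, 3.4]
gripper_width: 0.0218
finger_force: 2.4
```

```bash
python3 look.py w7
```

```text
13.9 [ 0.5228 -0.028   0.0724] az -174.96231871359768 j [-0.2775  0.4922  1.6908 -0.0001  0.9578 -1.9362] [ 0.1267 -4.9053  3.3675] [-0.8155  0.1239 -0.0447] 0.021781840655446104
level_axis 0.83 [319.7 252.1] [ 0.5222 -0.0282  0.063 ]
selector_axis 0.95 [493.1 213.8] [0.4915 0.066  0.06  ]
selector_nose 0.83 [558.2 282.7] [0.5154 0.0894 0.088 ]
```

jog_arm --increments '[[[0.022,0,0,0,-2],[0.022,0,0,0,-2],[0.022,0,0,0,0]]]'

```text
time: 14.48
eef_pos: [0.5225, -0.0284, 0.0725]
tool_rot: [-0.0, -0.079, 0.997, -0.0]
contact_force: [-2.9, -6.7, 5.1]
gripper_width: 0.022
finger_force: 8.2
```

```bash
python3 look.py w8; python3 -c "
import cv2;cv2.imwrite('pics/w8c.png',cv2.resize(cv2.imread('pics/w8.png')[120:380,180:520],None,fx=2,fy=2))"
```

```text
14.475 [ 0.5225 -0.0284  0.0725] az -170.98569519866842 j [-0.2781  0.492   1.691  -0.0009  0.9585 -2.0057] [-2.8951 -6.6869  5.1269] [-1.2982  0.3213 -0.2838] 0.022020095852796205
level_axis 0.6 [320.5 255.9] [ 0.5242 -0.0277  0.063 ]
selector_axis 0.95 [495.4 226.4] [0.4918 0.0671 0.06  ]
selector_nose 0.94 [556.7 298.6] [0.5158 0.0913 0.088 ]
```

View pics/w8c.png

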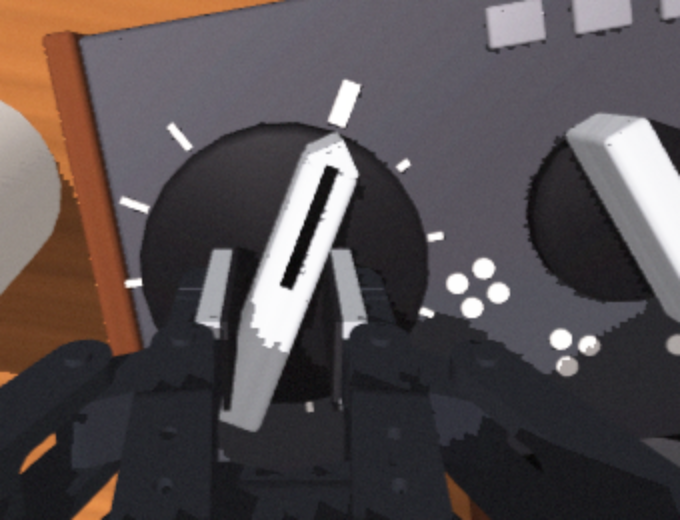

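The stop is reached: the torque about z rose to 0.28 N m and the pointer (325,140) meets the zero bar (345,105). I'll back off, lift, and go to the selector.

jog_arm --increments '[[[0.022,0,0,0,10],[0.022,0,0,0,10],[0.024,0,0,-0.02,0],[0.03,0,0,-0.05,0],[0.03,0,0,0,-10],[0.03,0,0,0,-10],[0.03,0,0,0,-10],[0.03,0,0,0,-10],[0.03,0,0,0,-10],[0.03,0,0,0,-1]]]'

```text
time: 15.92
eef_pos: [0.5222, -0.0272, 0.1418]
tool_rot: [-0.0, -0.342, 0.94, 0.001]
contact_force: [1.1, 0.7, 0.5]
gripper_width: 0.0299
finger_force: 0.0
```

jog_arm --increments '[[[0.03,-0.0179,0.0468,0,0],[0.03,-0.0179,0.0468,0,0],[0.03,0,0,0,0],[0.03,0,0,0,0]]]'

```text
time: 16.42
eef_pos: [0.4899, 0.0667, 0.1422]
tool_rot: [0.0, -0.341, 0.94, 0.0]
contact_force: [0.1, 0.6, -0.1]
gripper_width: 0.0305
finger_force: 0.0
```

```bash
python3 look.py w9
```

```text
16.425 [0.4899 0.0667 0.1422] az -140.06345950803419 j [-0.1023  0.3385  1.7112  0.0002  1.092  -2.3702] [ 0.1381  0.6452 -0.0948] [ 0.0229 -0.0594 -0.006 ] 0.030450228760685875
level_axis 0.97 [199.  170.4] [ 0.5234 -0.0245  0.063 ]
selector_nose 0.81 [320.4 268.5] [0.5175 0.0911 0.088 ]
```

View pics/w9.png

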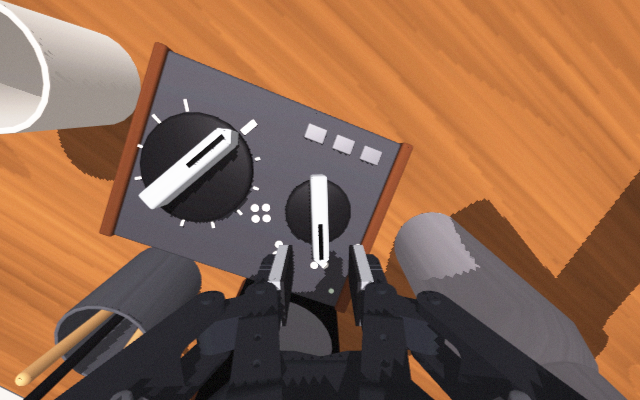

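The selector bar is centred at column 320 with its nose at (320,265), and the level pointer still meets the zero bar at (248,126). I'll descend and turn clockwise.

jog_arm --increments '[[[0.03,0,0,0.03,0],[0.03,0,0,0.025,0],[0.03,0,0,0.01,0],[0.03,0,0,0.005,0],[0.026,0,0,0.003,0],[0.022,0,0,0,0],[0.022,0,0,0,5],[0.022,0,0,0,5],[0.022,0,0,0,5]]]'

```text
time: 17.75
eef_pos: [0.4901, 0.0668, 0.0698]
tool_rot: [0.0, -0.215, 0.977, -0.0]
contact_force: [-0.3, -0.3, -0.3]
gripper_width: 0.0219
finger_force: 0.0
```

jog_arm --increments '[[[0.022,0,0,0,5],[0.022,0,0,0,5],[0.022,0,0,0,5],[0.022,0,0,0,0]]]'

```text
time: 18.25
eef_pos: [0.4905, 0.0666, 0.0699]
tool_rot: [0.001, -0.088, 0.996, -0.0]
contact_force: [2.0, -1.7, 0.7]
gripper_width: 0.022
finger_force: 2.3
```

```bash
python3 look.py w10
```

```text
18.25 [0.4905 0.0666 0.0699] az -169.9212038517018 j [-0.1022  0.444   1.7797 -0.0003  0.9158 -1.8487] [ 2.0176 -1.6829  0.6772] [-0.1993 -0.4815  0.0316] 0.021963139618195685
level_axis 0.95 [152.5 280.8] [ 0.524  -0.0261  0.063 ]
selector_axis 0.78 [321.7 253.1] [0.4905 0.0678 0.06  ]
selector_nose 0.82 [346.9 334.7] [0.5199 0.0862 0.088 ]
```

jog_arm --increments '[[[0.022,0,0,0,4],[0.022,0,0,0,4],[0.022,0,0,0,2],[0.022,0,0,0,2],[0.022,0,0,0,0]]]'

```text
time: 19.08
eef_pos: [0.489, 0.067, 0.069]
tool_rot: [-0.001, 0.017, 1.0, 0.0]
contact_force: [0.2, 0.8, -0.1]
gripper_width: 0.0219
finger_force: 0.0
```

```bash
python3 look.py w11
```

```text
19.075 [0.489 0.067 0.069] az 178.05144365343034 j [-0.1018  0.4447  1.7814  0.0004  0.9175 -1.6389] [ 0.2224  0.8318 -0.1189] [-0.0211 -0.0376  0.0671] 0.021907971861968953
level_axis 0.73 [258.9 242.7] [0.4797 0.0335 0.063 ]
selector_axis 0.83 [323.8 256.6] [0.4911 0.0691 0.06  ]
```

jog_arm --increments '[[[0.022,0,0,0,2],[0.022,0,0,0,2],[0.022,0,0,0,0]]]'

```text
time: 19.65
eef_pos: [0.4897, 0.0668, 0.0693]
tool_rot: [-0.0, 0.052, 0.999, 0.0]
contact_force: [-0.2, -0.1, 0.2]
gripper_width: 0.0219
finger_force: 0.0
```

```bash
python3 look.py w12
```

```text
19.65 [0.4897 0.0668 0.0693] az 173.99456935466029 j [-0.102   0.4447  1.7806  0.      0.9164 -1.568 ] [-0.2218 -0.1448  0.2421] [ 0.0065 -0.0094  0.0175] 0.021866532631949324
level_axis 0.97 [174.4 319.3] [ 0.5234 -0.0256  0.063 ]
selector_axis 0.84 [321.5 255.2] [0.491  0.0674 0.06  ]
selector_nose 0.91 [319.5 340.4] [0.525  0.0627 0.088 ]
```

The selector has clicked over: contact is now zero and the nose azimuth is about -6°, where about -5° is expected. I'll lift straight and verify.

jog_arm --increments '[[[0.024,0,0,-0.02,0],[0.03,0,0,-0.04,0],[0.03,0,0,-0.04,0],[0.03,0,0,-0.05,0],[0.03,0,0,-0.04,0],[0.03,0,0,0,0],[0.03,0,0,0,0],[0.03,0,0,0,0]]]'

```text
time: 20.85
eef_pos: [0.4893, 0.0668, 0.258]
tool_rot: [-0.001, 0.052, 0.999, 0.0]
contact_force: [-0.0, 0.4, 0.8]
gripper_width: 0.0304
finger_force: 0.0
```

```bash
python3 look.py w13; python3 - <<'E'
from workcell import *
from h import *
import numpy as np
np.set_printoptions(precision=4,suppress=True)
W=calibration('wrist')
# predicted console features for hypotheses
ps=np.radians(17.5);a=np.radians(10)
C=np.array([[np.cos(ps),-np.sin(ps),0],[np.sin(ps),np.cos(ps),0],[0,0,1]])@R.from_euler('y',-10,degrees=True).as_matrix()
L=np.array([.524,-.028,.063]);S=np.array([.492,.0675,.060])
def tip(O,deg,r): t=np.radians(deg);return O+C@[r*np.cos(t),r*np.sin(t),.024]
im=cv2.imread('pics/w13.png')
for n,O,w,h in(('level',L,.014,36),('sel',S,.012,31)):
    r=.036 if n=='level' else .031
    best=[]
    g=cv2.cvtColor(im,6)
    for d in range(-180,180,2):
        t=np.radians(d);pts=[O+C@[x*np.cos(t)-y*np.sin(t),x*np.sin(t)+y*np.cos(t),.024] for x,y in((-r,-w/2),(r,-w/2),(r*1.19,0),(r,w/2),(-r,w/2))]
        m=np.zeros(g.shape,np.uint8);cv2.fillConvexPoly(m,proj(W,pts).round().astype(int),1)
        best.append((g[m>0].mean() if m.any() else 0,d))
    print(n,'best bar angles (console, deg)',sorted(best)[-4:])
    print(n,proj(W,[O]))
ref=dict(mug=1,pen_cup=1,bottle=1,speaker=1)
camera('top');camera('side')
for n in ref:
    for c in('top','side'): print(n,c,[(round(d['score'],2),np.round(d['at'],1).tolist()) for d in landmark_of(c,n)][:2])
a0=cv2.imread('pics/top0.png').astype(int);b0=camera('top').astype(int);cv2.imwrite('pics/top9.png',b0)
E
```

```text
20.85 [0.4893 0.0668 0.258 ] az 174.0301895928035 j [-0.102   0.226   1.541  -0.      1.3771 -1.5686] [-0.0129  0.3926  0.7984] [ 0.0144 -0.0269 -0.0295] 0.030409552718340196
level_axis 0.57 [247.7 216. ] [ 0.5274 -0.026   0.063 ]
selector_axis 0.96 [320.2 177.1] [0.489  0.0666 0.06  ]
selector_nose 0.67 [320.1 215.7] [0.5267 0.0626 0.088 ]
level best bar angles (console, deg) [(np.float64(203.21212121212122), 154), (np.float64(204.37558139534883), 148), (np.float64(205.23772321428572), 152), (np.float64(205.7043673012318), 150)]
level [[245.7263 212.8594]]
sel best bar angles (console, deg) [(np.float64(202.86211699164346), 158), (np.float64(203.88499298737727), -24), (np.float64(204.50983146067415), -20), (np.float64(207.7808988764045), -22)]
sel [[321.2289 178.8354]]
mug top [(0.67, [416.2, 239.4])]
mug side [(0.73, [324.5, 292.9])]
pen_cup top [(0.59, [339.4, 175.4])]
pen_cup side [(0.74, [310.6, 197.8]), (0.73, [345.3, 226.2])]
bottle top []
bottle side [(0.8, [230.7, 206.5])]
speaker top []
speaker side [(0.84, [313.4, 197.0])][ WARN:0@4.819] global loadsave.cpp:1063 imwrite_ Unsupported depth image for selected encoder is fallbacked to CV_8U.
```

The level bar fits best at 150° (zero stop) and the selector at -22° (three dots). The neighbouring objects have not moved beyond detection noise, and the arm is clear.

```bash
python3 -c "
from workcell import *
print(job_done())"
```

```text
the job is handed in; nothing more can be done
None
```

I turned the level knob back to its zero stop first, then clicked the source selector to the three-dot mark, disturbed none of the objects around the controller, and handed the job in at about 21 s.

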